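# Zero the bench thickness gauge on its master block

## Robot

A 7-joint arm with a two-finger parallel gripper is mounted at the origin on the work surface. World frame = base frame: x ahead of the robot, y to its left, z up, the work surface at z = 0. Lengths are in m, angles in rad, forces in N, time in s.
With the tool pointing down it reaches from about 0.4 to 0.9 m from the base axis. Payload 5.5 kg.
Tool frame: the origin (TCP) lies midway between the tips of the shut fingers; the grasp point (between the pads) lies 19 mm behind it; z points along the fingers, y is the direction in which the jaws open and shut (so a half turn about z gives the same grasp; the last joint's range is limited). The gripper opens to 92 mm and grips with 3 to 60 N. Pads are 19 mm wide; open, the fingers measure 130 mm over their backs; the gripper's body (75 mm by 190 mm) begins 47 mm behind the grasp point.
Start: joints at [-1.066, 0.501, -0.427, 1.55, 0.221, 1.138, -0.21], TCP at [0.156, 0.631, 0.227] pointing down, gripper open.
Joint ranges: [-2.88, 2.88], [-0.31, 2.03], [-1.54, 1.56], [0.2, 2.42], [-1.41, 4.55], [0.19, 2.02], [-2.57, 2.57]. Speed limits (rad/s): [2.57, 2.57, 3.14, 3.14, 3.14, 3.14, 3.14].

## Interface

Orientations are given as a 3x3 rotation matrix whose columns are the frame's x, y, z axes.
In Python, from plant import arm, viewer, boxes_of, pinpoint gives the robot as it stands.
- The arm moves only by the tool carry_out, never from a script. Its arguments are lists of equal length, an entry for each row: "xyz": the shift along the tool's x, y, z in mm, a list of three; "angular": the turn, a rotation vector about the tool's x, y, z in rad, a list of three; "grip": the finger opening in mm, from 0 to 91.8. A call has 1 to 20 rows; each row is the pose to reach, as a shift and turn from the pose commanded when the call began, along the tool's axes at that moment; what a row does not reach only later rows make up. A row lasts 1/10 s, in which the tool goes at most 50 mm and 8.59 degrees, less where a joint would pass 70% of its speed; a pose out of reach is approached as far as the arm can. A call with a gripper value outside its range is refused whole. The fingers move at their own pace and stop on an object; "newtons" is the grip in N (left out, the last holds). Time passes only in rows, so rows that repeat a pose let the fingers close. It gives the time, the measured TCP pose, the force and the opening at its end, in the units of the state.
- arm.state(): the state, without advancing time (a new reading comes with each control period).
- viewer.read_camera(name): name is "scene" or "top" or "wrist"; returns a dict with "pixels" (480x640x3 uint8, red, green, blue), "fx", "fy", "cx", "cy" (pixels), "xyz" and "orientation" of the camera in the world; the wrist camera has in their place "hand_eye" (4x4, takes a point from camera to tool coordinates, whose origin is the TCP and whose axes are the flange's). Camera axes: x right, y down, z forward; pixel columns grow to the right and rows downward; lengths in m; the calibration is good to about 2 mm. A picture is of the moment at which its call begins: read the wrist's pose just before it. There is no depth.
- arm.job_done(): hands the job in, once; it reports no verdict.
Trained networks look in a picture, given as the dict that the camera call returned (one of the last four; its "shot" number tells which), for a name from the list of things; names that differ only in an ending like _2 or _b are one class to them, and where a whole thing is asked for, a point or a joint stands for the part that bears it (a point fixed in the world has none). Each returns a list of dicts, best first, with "p" (0 to 1); they miss things now and then, are a little off and sometimes report something else, mostly with a low value. They report only what shows in the picture. A call takes as long as a camera call. They do not tell look-alikes from the thing itself.
- boxes_of(name, picture): "at" ([x, y, z] in m, in world coordinates, good to about 4 mm: the middle of the surface that is visible of it).
- pinpoint(name, picture): "at" ([x, y, z] in m, in world coordinates, good to about 4 mm: a listed point, or the origin of a listed thing).
The state is a dict: "time": time; "joint_positions": joint angles; "qd": joint speeds; "tau": joint torques, N m; "position": TCP position; "tool_rot": TCP orientation; "contact_force": force on the tool from outside, world axes, zero at the start; "wrist_torque": the same for the moment, N m; "opening": finger opening in m.
Only numpy, scipy, OpenCV 4.12 (cv2) and the standard library are available. Lean on these libraries where they do the work, as an engineer would, in place of code of your own. Each camera call takes 0.05 s, during which the arm holds its last target.

## Task

Zero the bench thickness gauge on the plywood master block: slide the movable jaw along its bed until the block is pressed firmly between both jaws, and leave the jaw shut on it. Then take the slim straight stylus out of the tool rack, reach its pin through the round hole in the top of the readout box and push the recessed button fully down. Finish while still holding the stylus in the gripper with the button held down, not touching the gauge with the fingers, and leave the other tools and things on the bench where they are.

Things in the scene. Friction and masses are not known exactly. Their poses are not given: they have to be found in the camera images.
- gauge: Bench thickness gauge, fixed, 110 mm (x) by 270 mm (y). Origin on the bench under it, z up; y runs along the bed from movable jaw to fixed jaw to readout box. Base 20 mm high, y = -110 to 60 mm; beam along its +x side, top at 54 mm. Grey hollow readout box, y = 60 to 160, x = -53 to 57 mm, flat top at 65 mm, display (not a control) in its +x half, round hole in its -x half.
- fixed_jaw: Fixed steel jaw, 60 mm (x) by 20 mm (y) by 45 mm high, top 65 mm above the bench. Origin: centre of its underside, on the bed (20 mm above the bench); same axes as the gauge. Its measuring face looks along -y, 10 mm from the origin (gauge y = +30 mm).
- jaw (a joint): Movable jaw's position along gauge +y, m; grows as it closes, 0 to 0.085. The gap between the jaw faces is 90 mm minus this, so with the 40 mm block pressed between both jaws it reads 0.050. About 3 N of friction, no spring: stays where it is left.
- jaw_tab (a point): Top centre of the movable jaw's finger tab, 104 mm above the bench: an upright dark steel plate 12 mm thick (gauge y), 30 mm wide (x), 43 mm tall, on the middle of the jaw, which is 60 mm (x) by 20 mm (y), its top 61 mm above the bench. Its measuring face is 10 mm from the tab's centre towards gauge +y. Axes as the gauge.
- master: Plywood master block, 50 mm (x) by 40 mm (y) by 30 mm high, lying loose on the bed between the jaws, a little askew, top 50 mm above the bench. Origin: centre of its underside. Its 40 mm goes between the jaws; it slides along the bed when the jaw pushes it.
- aperture (a point): Centre of the mouth of the round hole in the readout box's top, 15 mm in diameter, 65 mm above the bench. The top is 8 mm thick and hollow below; the hole is vertical. The button lies straight below it.
- zero_button (a joint): Travel of the recessed button, in m: 0 up, 0.006 fully down. Sprung: starts to move at about 1.5 N and is fully down at about 5 N; comes up by itself when let go.
- zero_button_top (a point): Centre of the recessed button's flat top (18 mm diameter), 25 mm below the mouth of the hole when up and 31 mm when fully down.
- rack: Wooden tool rack fixed to the bench, 70 mm (x) by 230 mm (y) by 55 mm high. Origin: centre of its underside. Three upright square sockets, 10 mm wide and 50 mm deep, in its top in a row along its y, 75 mm apart; each holds one tool standing upright, handle up.
- stylus: Stylus: straight round wooden handle, 18 mm diameter, 80 mm long, over a steel pin 6 mm in diameter, 45 mm long. Stands upright in a rack socket, handle resting on the rack's top (55 to 135 mm above the bench): the slimmest and tallest handle there. Origin: tip of the pin; z points up the handle, which runs from z = 45 to 125 mm. About 40 g.
- stylus_tip (a point): The tip of the stylus's pin (its lower end).
- file_handle: Other rack tool, leave alone: bulbous wooden handle, 32 mm at its widest, 55 mm tall above the rack. Origin: the lower end of its shank.
- stub_driver: Other rack tool, leave alone: short stout wooden handle, 28 mm in diameter, 40 mm tall above the rack. Origin: the lower end of its shank.
- tape_roll: Bystander: roll of paper tape lying flat, 58 mm in diameter, 24 mm high. Origin: centre of its underside.
- glue: Bystander: grey glue bottle, 60 mm in diameter, 170 mm high. Origin: centre of its underside.
- brush: Bystander: flat paint brush, 200 mm long, lying down. Origin: on the bench under its middle.
- offcut: Bystander: plywood offcut, 90 by 140 by 18 mm. Origin: centre of its underside.
- sanding_block: Bystander: cork sanding block, 70 by 110 by 35 mm. Origin: centre of its underside.
Mind the look-alikes: they are no part of the job. What is shaped like the stylus but pink or white is not meant.

How it is judged:
By the outcome, as a careful person would: the job done as asked, in the order asked, and still so for the second after the job is handed in, while the arm keeps its last pose, push and grip.
It also fails if it takes over 53 s, if anything falls off the work surface, if the arm or the gripper's body presses on something with over 40 N, if the wrist force passes 120 N, or if a joint passes its speed limit or range.

## Working session

There is one attempt and no reset: what is moved stays moved. The work goes in short steps, Python scripts to look and compute and a tool call to move; the robot and the scene stay as the last step left them, time stands still between calls to the robot, and variables do not carry over. Pictures are saved under pics/ and viewed, and the job is handed in when it is done.

Besides the shell and the picture viewer there is one more tool, called after "Call:" in YAML: its name, and indented under it one key for each argument. carry_out: Moves the arm, as the interface text tells. Its arguments: {"type":"object","properties":{"xyz":{"type":"array"},"angular":{"type":"array"},"grip":{"type":"array"},"newtons":{"type":"number"}},"required":["xyz","angular","grip"]}

```bash
ls; mkdir -p pics; cat > h.py <<'E'
import numpy as np, cv2
from plant import arm, viewer, boxes_of, pinpoint
def save(c,n): cv2.imwrite('pics/'+n+'.png',c['pixels'][:,:,::-1])
def proj(c,p):
    R=np.array(c['orientation']);q=R.T@(np.array(p)-np.array(c['xyz']));return c['fx']*q[0]/q[2]+c['cx'],c['fy']*q[1]/q[2]+c['cy']
def ray_z(c,u,v,z):
    R=np.array(c['orientation']);o=np.array(c['xyz']);d=R@np.array([(u-c['cx'])/c['fx'],(v-c['cy'])/c['fy'],1]);return o+d*(z-o[2])/d[2]
def wristcam(st,c):
    T=np.eye(4);T[:3,:3]=st['tool_rot'];T[:3,3]=st['position'];W=T@np.array(c['hand_eye']);c['orientation']=W[:3,:3];c['xyz']=W[:3,3];return c
E
python3 - <<'E'
from h import *
np.set_printoptions(precision=4,suppress=True)
s=arm.state();print(s['time'],s['position'],s['tool_rot'],s['opening'])
for n in ['top','scene']:
    c=viewer.read_camera(n);save(c,n+'0');print(n,c['xyz'],c['fx'])
    for k in ['gauge','fixed_jaw','jaw_tab','master','aperture','rack','stylus','stylus_tip','file_handle','stub_driver','zero_button_top']:
        for r in pinpoint(k,c)[:3]:
            print(k,round(r['p'],2),np.round(r['at'],4),np.round(proj(c,r['at'])))
print(arm.state()['time'])
E
```

```text
pics
0.0 [0.1555 0.6304 0.2257] [[-0.9709  0.2393 -0.0005]
 [ 0.2393  0.9709 -0.0019]
 [ 0.     -0.002  -1.    ]] 0.09179541773141807
top [0.4109 0.0214 1.0851] 521.6917921097474
gauge 0.64 [ 0.542   0.2775 -0.0017] [178. 265.]
fixed_jaw 0.61 [0.5378 0.3151 0.0216] [157. 266.]
jaw_tab 0.56 [0.5375 0.2246 0.1064] [193. 261.]
master 0.78 [0.5366 0.2616 0.0231] [183. 267.]
aperture 0.87 [0.5206 0.385  0.068 ] [113. 272.]
rack 0.87 [ 0.5147 -0.2498  0.0012] [431. 279.]
rack 0.7 [ 0.5842  0.0044 -0.0014] [309. 246.]
rack 0.57 [ 0.5152 -0.1744  0.008 ] [396. 279.]
stylus 0.54 [ 0.5973 -0.1606  0.0005] [387. 240.]
stylus 0.51 [ 0.444  -0.0951  0.0012] [358. 313.]
stylus 0.45 [ 0.5184 -0.1749  0.0076] [396. 277.]
stylus_tip 0.57 [ 0.5983 -0.1601  0.0006] [387. 240.]
file_handle 0.73 [ 0.5149 -0.3206  0.0062] [465. 279.]
file_handle 0.43 [0.76   0.1438 0.001 ] [245. 165.]
stub_driver 0.72 [ 0.5164 -0.2535  0.0081] [433. 278.]
stub_driver 0.38 [0.5357 0.2222 0.106 ] [194. 262.]
scene [ 1.3435 -0.2107  0.6022] 508.3116681462895
gauge 0.73 [ 0.5428  0.2763 -0.0003] [420. 238.]
fixed_jaw 0.6 [0.5363 0.3127 0.0195] [435. 225.]
jaw_tab 0.6 [0.539  0.2174 0.1033] [398. 199.]
master 0.7 [0.54   0.2691 0.0228] [418. 228.]
master 0.46 [0.7167 0.0101 0.001 ] [330. 316.]
aperture 0.7 [0.5188 0.3814 0.061 ] [462. 200.]
rack 0.71 [ 0.512  -0.2488 -0.0003] [169. 277.]
stylus 0.96 [ 0.5964 -0.1594 -0.0005] [222. 294.]
stylus 0.93 [ 0.4983 -0.0906  0.0016] [248. 257.]
stylus 0.67 [ 0.4456 -0.0988  0.0023] [239. 244.]
stylus_tip 0.74 [ 0.5973 -0.1612 -0.0015] [221. 295.]
stylus_tip 0.71 [ 0.5044 -0.0849  0.0062] [251. 256.]
stylus_tip 0.65 [ 0.4478 -0.0963  0.0023] [240. 244.]
file_handle 0.61 [0.5357 0.2157 0.1027] [397. 198.]
stub_driver 0.28 [0.5389 0.2659 0.0233] [416. 228.]
1.2
```

View pics/top0.png

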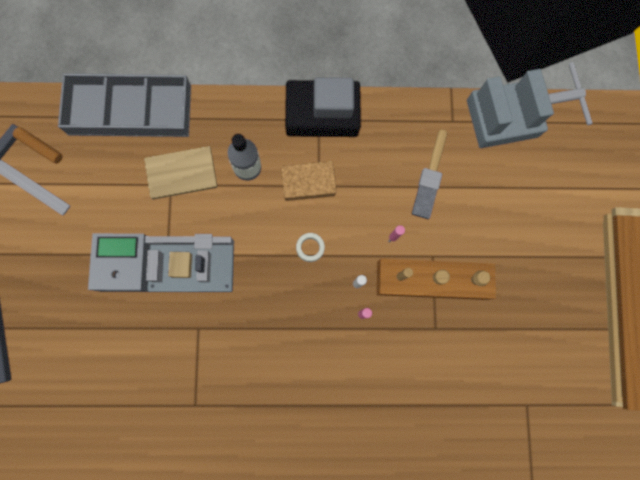

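View pics/scene0.png

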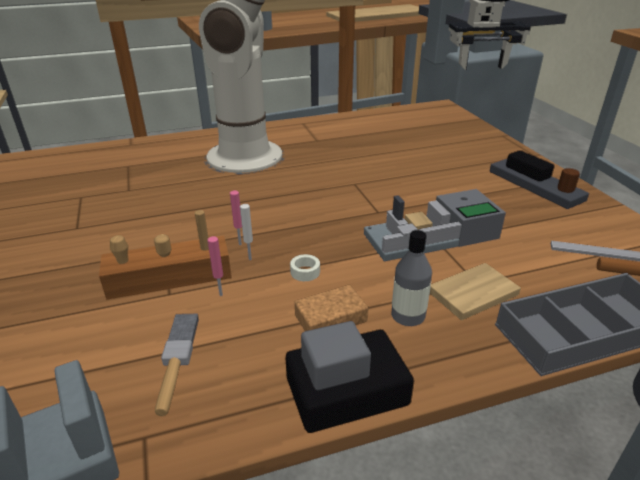

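```bash
python3 - <<'E'
import cv2
t=cv2.imread('pics/top0.png');s=cv2.imread('pics/scene0.png')
cv2.imwrite('pics/c1.png',cv2.resize(t[225:300,80:245],None,fx=4.8,fy=4.8,interpolation=cv2.INTER_CUBIC))
cv2.imwrite('pics/c2.png',cv2.resize(t[220:325,340:505],None,fx=4.8,fy=4.8,interpolation=cv2.INTER_CUBIC))
cv2.imwrite('pics/c3.png',cv2.resize(s[180:305,90:270],None,fx=4.4,fy=4.4,interpolation=cv2.INTER_CUBIC))
E
```

```text
(no output)
```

View pics/c1.png

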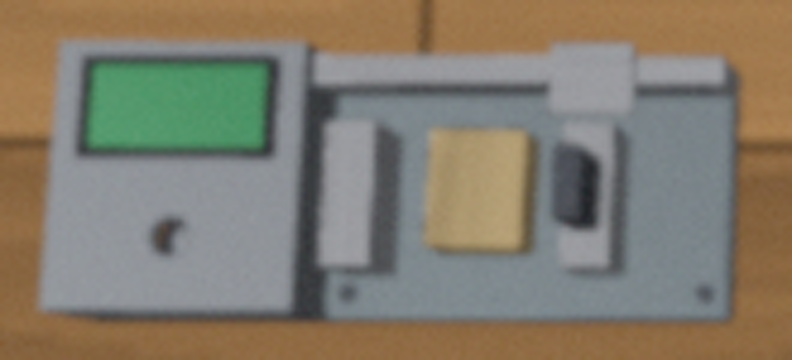

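View pics/c2.png

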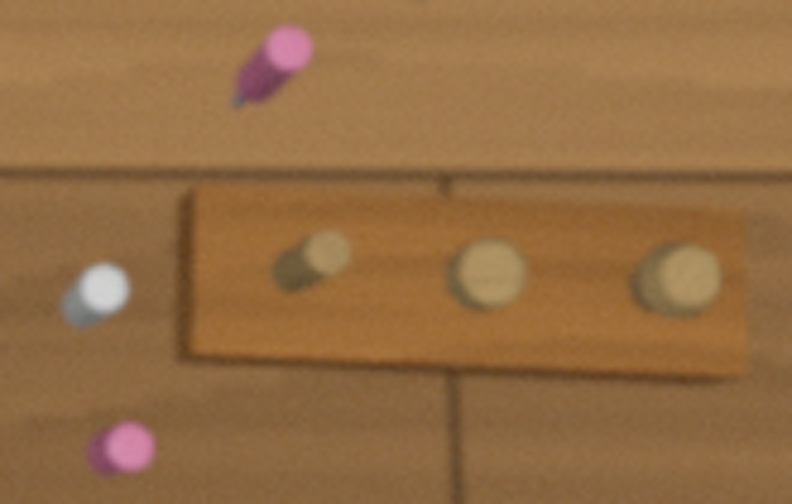

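View pics/c3.png

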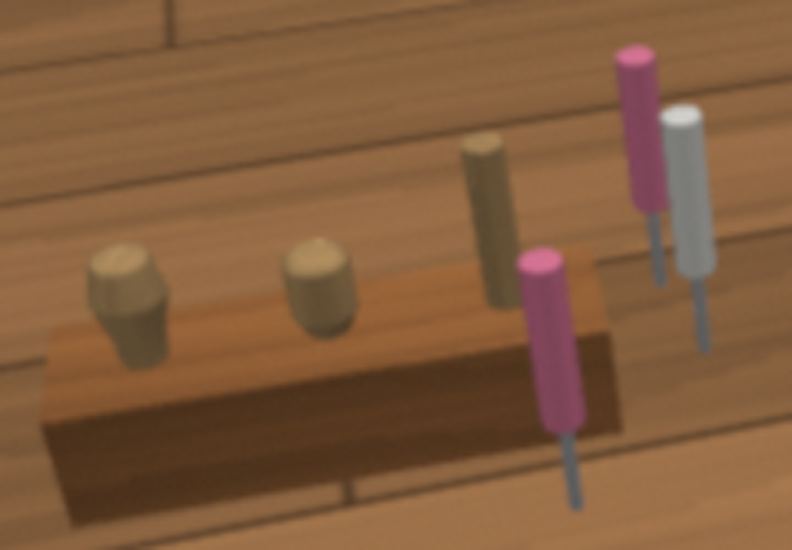

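```bash
python3 - <<'E'
from h import *
np.set_printoptions(precision=4,suppress=True)
c=viewer.read_camera('top'); P=lambda u,v,z:ray_z(c,80+(u+.5)/4.8-.5,225+(v+.5)/4.8-.5,z)
Q=lambda u,v,z:ray_z(c,340+(u+.5)/4.8-.5,220+(v+.5)/4.8-.5,z)
print(np.array(c['orientation']))
for n,a in dict(TL=(60,42,.065),TR=(310,45,.065),BL=(40,310,.065),BR=(295,315,.065),bedBR=(730,320,.02),bedBL=(325,318,.02),ap=(168,237,.065),tabA=(560,145,.104),tabB=(558,218,.104),tabC=(592,150,.104),tabD=(590,226,.104),fjTR=(378,122,.065),fjBR=(370,268,.065),m1=(430,130,.05),m2=(528,130,.05),m3=(425,248,.05),m4=(525,252,.05)).items(): print(n,P(*a))
for n,a in dict(st=(326,252,.135),dr=(489,273,.095),fi=(688,277,.11),rTL=(193,188,.055),rTR=(747,212,.055),rBL=(190,355,.055),pk1=(289,48,.13),wh=(103,289,.13),pk2=(130,446,.13)).items(): print(n,Q(*a))
for k in ['jaw_tab','aperture','stylus','master']:
  for r in pinpoint(k,c)[:2]: print(k,r['p'],np.array(r['at']))
for k in ['stylus']:
  for r in boxes_of(k,c)[:5]: print('box',k,r['p'],np.array(r['at']))
E
```

```text
[[ 0.0006 -0.9839  0.1788]
 [-0.9996 -0.0054 -0.0262]
 [ 0.0267 -0.1787 -0.9835]]
TL [0.5968 0.4329 0.065 ]
TR [0.5961 0.3313 0.065 ]
BL [0.4873 0.4325 0.065 ]
BR [0.4856 0.3308 0.065 ]
bedBR [0.4873 0.1622 0.02  ]
bedBL [0.4877 0.3319 0.02  ]
ap [0.5169 0.3836 0.065 ]
tabA [0.5496 0.2197 0.104 ]
tabB [0.5208 0.2193 0.104 ]
tabC [0.5477 0.2071 0.104 ]
tabD [0.5177 0.2067 0.104 ]
fjTR [0.5643 0.3019 0.065 ]
fjBR [0.5046 0.3019 0.065 ]
m1 [0.5633 0.2844 0.05  ]
m2 [0.5635 0.244  0.05  ]
m3 [0.5143 0.284  0.05  ]
m4 [0.5128 0.2431 0.05  ]
st [ 0.5149 -0.1737  0.135 ]
dr [ 0.5111 -0.247   0.095 ]
fi [ 0.5083 -0.3217  0.11  ]
rTL [ 0.5502 -0.1353  0.055 ]
rTR [ 0.5411 -0.3675  0.055 ]
rBL [ 0.481  -0.1326  0.055 ]
pk1 [ 0.5953 -0.1627  0.13  ]
wh [ 0.501  -0.0885  0.13  ]
pk2 [ 0.4415 -0.0978  0.13  ]
jaw_tab 0.87 [0.5353 0.2249 0.1043]
aperture 0.79 [0.5182 0.385  0.0682]
stylus 0.55 [ 0.5181 -0.1739  0.0071]
stylus 0.55 [ 0.5059 -0.0888  0.0011]
master 0.58 [0.5381 0.2648 0.0189]
box stylus 0.73 [ 0.5174 -0.1701  0.1305]
box stylus 0.61 [ 0.5916 -0.1573  0.1156]
box stylus 0.42 [ 0.5036 -0.0864  0.1243]
```

Candidates for the stylus in the top view are pink (398,232), white (361,280), pink (366,313), and bare wood in the rack (405,273). I choose the bare wood one: it is slim, the tallest, and the only one in a socket (the c2 and c3 crops confirm this). The gauge axes match the world axes to within about 0.5°. Next I move over the tab.

Call:
carry_out:
  xyz:
    - [-468, -314, 26]
    - [-468, -314, 26]
    - [-468, -314, 26]
    - [-468, -314, 26]
    - [-468, -314, 26]
    - [-468, -314, 26]
    - [-468, -314, 26]
    - [-468, -314, 26]
    - [-468, -314, 26]
    - [-468, -314, 26]
    - [-468, -314, 26]
    - [-468, -314, 26]
    - [-468, -314, 26]
    - [-468, -314, 26]
    - [-468, -314, 26]
    - [-468, -314, 26]
  angular:
    - [0, 0, -0.241]
    - [0, 0, -0.241]
    - [0, 0, -0.241]
    - [0, 0, -0.241]
    - [0, 0, -0.241]
    - [0, 0, -0.241]
    - [0, 0, -0.241]
    - [0, 0, -0.241]
    - [0, 0, -0.241]
    - [0, 0, -0.241]
    - [0, 0, -0.241]
    - [0, 0, -0.241]
    - [0, 0, -0.241]
    - [0, 0, -0.241]
    - [0, 0, -0.241]
    - [0, 0, -0.241]
  grip: [50, 50, 50, 50, 50, 50, 50, 50, 50, 50, 50, 50, 50, 50, 50, 50]
  newtons: 25

```text
time: 3.1
position: [0.5335, 0.2164, 0.2009]
tool_rot: [[-1.0, -0.003, -0.0], [-0.003, 1.0, 0.001], [0.0, 0.001, -1.0]]
contact_force: [-0.6, 0.5, 0.2]
opening: 0.0497
```

```bash
python3 - <<'E'
from h import *
np.set_printoptions(precision=4,suppress=True)
s=arm.state();print(s['time'],s['position'],s['tool_rot'],s['joint_positions'],s['opening'],s['contact_force'])
c=wristcam(s,viewer.read_camera('wrist'));save(c,'w1')
print(c['xyz'],c['orientation'])
for k in ['jaw_tab','aperture','master','fixed_jaw']:
  for r in pinpoint(k,c)[:2]: print(k,r['p'],np.array(r['at']))
E
```

```text
3.1 [0.5335 0.2164 0.2009] [[-1.     -0.0028 -0.0002]
 [-0.0028  1.      0.0007]
 [ 0.0002  0.0007 -1.    ]] [-0.1948  0.3789 -0.2971  1.7717  0.1274  1.0097  1.0336] 0.04968251495891896 [-0.6261  0.497   0.1999]
[0.4663 0.2161 0.3586] [[-0.0024  0.9676  0.2523]
 [ 1.      0.0021  0.0015]
 [ 0.0009  0.2523 -0.9676]]
jaw_tab 0.94 [0.5405 0.2146 0.1033]
jaw_tab 0.41 [0.5784 0.0073 0.0008]
aperture 0.77 [0.5198 0.3883 0.063 ]
master 0.65 [0.5416 0.2643 0.0195]
fixed_jaw 0.95 [0.5369 0.3181 0.0221]
```

View pics/w1.png

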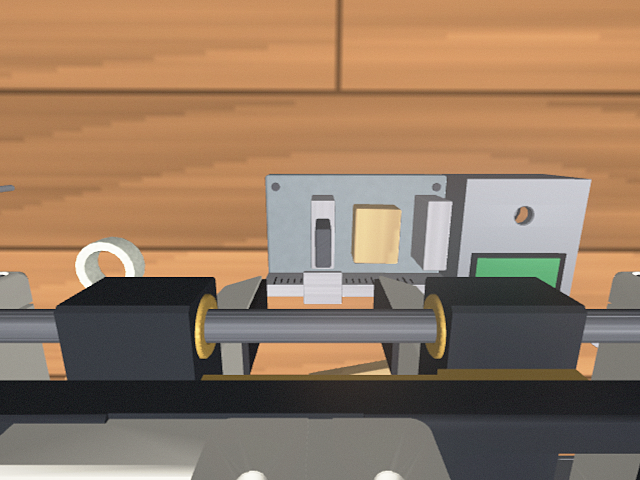

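```bash
python3 - <<'E'
from h import *
i=cv2.imread('pics/w1.png')
cv2.imwrite('pics/w1c.png',cv2.resize(i[165:310,255:455],None,fx=4,fy=4,interpolation=cv2.INTER_CUBIC))
cv2.imwrite('pics/w1d.png',cv2.resize(i[165:290,440:600],None,fx=4,fy=4,interpolation=cv2.INTER_CUBIC))
E
```

```text
(no output)
```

View pics/w1c.png

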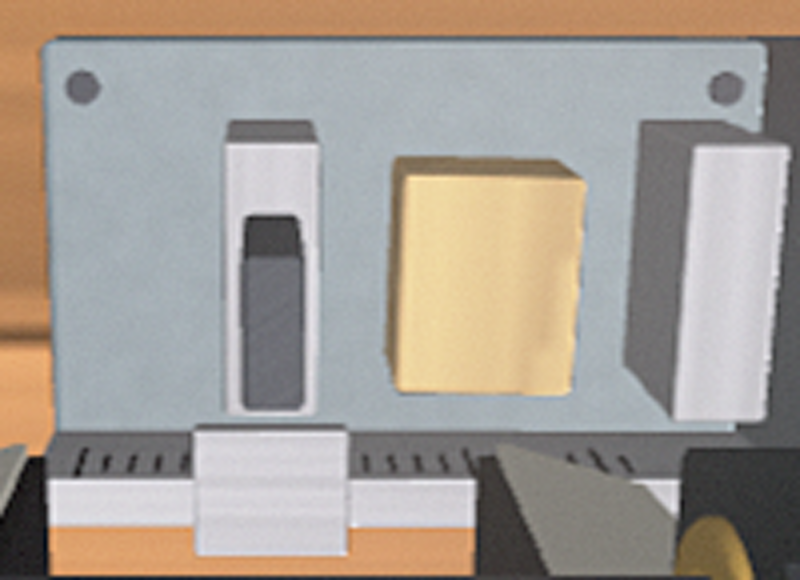

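View pics/w1d.png

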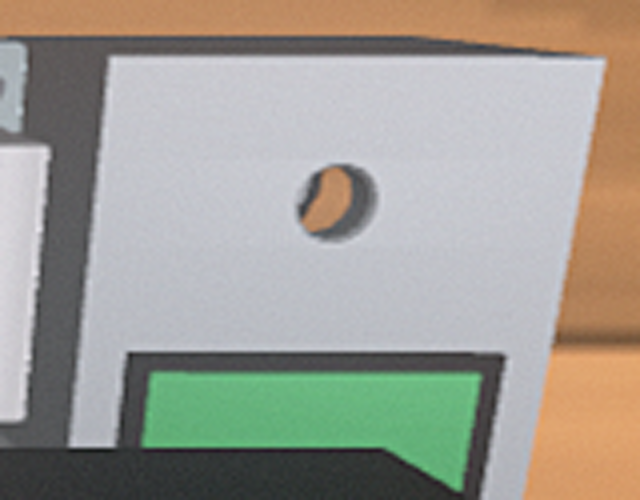

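```bash
python3 - <<'E'
from h import *
np.set_printoptions(precision=4,suppress=True)
s=arm.state();c=wristcam(s,viewer.read_camera('wrist'))
P=lambda u,v,z:ray_z(c,255+(u+.5)/4-.5,165+(v+.5)/4-.5,z)
Q=lambda u,v,z:ray_z(c,440+(u+.5)/4-.5,165+(v+.5)/4-.5,z)
for n,a in dict(t1=(244,256,.104),t2=(304,256,.104),t3=(242,408,.104),t4=(303,408,.104),j=(225,143,.061),j2=(318,143,.061),j3=(318,413,.061),f1=(695,145,.065),f2=(672,418,.065),f3=(788,147,.065),m=(405,177,.05),m2=(583,182,.05),m3=(398,392,.05),m4=(570,393,.05)).items(): print(n,P(*a))
for n,a in dict(apL=(297,203,.065),apR=(379,200,.065),apT=(338,163,.065),apB=(335,243,.065),b1=(108,57,.065),b2=(605,58,.065)).items(): print(n,Q(*a))
E
```

```text
t1 [0.5227 0.2116 0.104 ]
t2 [0.5227 0.2224 0.104 ]
t3 [0.5515 0.2111 0.104 ]
t4 [0.5515 0.2224 0.104 ]
j [0.5082 0.2072 0.061 ]
j2 [0.5082 0.2264 0.061 ]
j3 [0.5669 0.227  0.061 ]
f1 [0.5081 0.3032 0.065 ]
f2 [0.5667 0.3027 0.065 ]
f3 [0.5085 0.3222 0.065 ]
m [0.5171 0.2457 0.05  ]
m2 [0.5182 0.2841 0.05  ]
m3 [0.5657 0.2453 0.05  ]
m4 [0.5659 0.2839 0.05  ]
apL [0.5201 0.3746 0.065 ]
apR [0.5195 0.3914 0.065 ]
apT [0.5118 0.3818 0.065 ]
apB [0.5285 0.3836 0.065 ]
b1 [0.4904 0.3326 0.065 ]
b2 [0.4906 0.4325 0.065 ]
```

Tab centre is at (0.537, 0.217), and the jaw needs to travel about 36 mm. I go down and close on the tab.

Call:
carry_out:
  xyz:
    - [-3, 0, 45]
    - [-3, 0, 90]
    - [-3, 0, 115]
    - [-3, 0, 127]
    - [-3, 0, 127]
    - [-3, 0, 127]
    - [-3, 0, 127]
    - [-3, 0, 127]
    - [-3, 0, 127]
    - [-3, 0, 127]
  angular:
    - [0, 0, 0]
    - [0, 0, 0]
    - [0, 0, 0]
    - [0, 0, 0]
    - [0, 0, 0]
    - [0, 0, 0]
    - [0, 0, 0]
    - [0, 0, 0]
    - [0, 0, 0]
    - [0, 0, 0]
  grip: [50, 50, 50, 50, 50, 30, 20, 10, 8, 8]
  newtons: 20

```text
time: 4.4
position: [0.5385, 0.2152, 0.0747]
tool_rot: [[-1.0, 0.001, 0.002], [0.001, 1.0, 0.002], [-0.002, 0.002, -1.0]]
contact_force: [0.5, 3.0, 1.7]
opening: 0.0143
```

Call:
carry_out:
  xyz:
    - [0, 0, 0]
    - [0, 0, 0]
    - [0, 6, 0]
    - [0, 14, 0]
    - [0, 21, 0]
    - [0, 27, 0]
    - [0, 32, 0]
    - [0, 34, 0]
  angular:
    - [0, 0, 0]
    - [0, 0, 0]
    - [0, 0, 0]
    - [0, 0, 0]
    - [0, 0, 0]
    - [0, 0, 0]
    - [0, 0, 0]
    - [0, 0, 0]
  grip: [8, 8, 8, 8, 8, 8, 8, 8]
  newtons: 30

```text
time: 5.2
position: [0.5385, 0.2471, 0.0747]
tool_rot: [[-1.0, 0.001, 0.001], [0.001, 1.0, -0.002], [-0.001, -0.002, -1.0]]
contact_force: [-2.7, -3.7, 10.2]
opening: 0.0116
```

Call:
carry_out:
  xyz:
    - [0, 2, 0]
    - [0, 4, 0]
    - [0, 6, 0]
    - [0, 6, 0]
    - [0, 6, 0]
  angular:
    - [0, 0, 0]
    - [0, 0, 0]
    - [0, 0, 0]
    - [0, 0, 0]
    - [0, 0, 0]
  grip: [8, 8, 8, 8, 8]

```text
time: 5.7
position: [0.5384, 0.2529, 0.0747]
tool_rot: [[-1.0, 0.001, 0.001], [0.001, 1.0, -0.002], [-0.001, -0.002, -1.0]]
contact_force: [-1.8, -2.1, 9.6]
opening: 0.0115
```

Call:
carry_out:
  xyz:
    - [0, 1, 0]
    - [0, 2, 0]
    - [0, 3, 0]
    - [0, 3, 0]
  angular:
    - [0, 0, 0]
    - [0, 0, 0]
    - [0, 0, 0]
    - [0, 0, 0]
  grip: [8, 8, 8, 8]

```text
time: 6.1
position: [0.5384, 0.2547, 0.0746]
tool_rot: [[-1.0, 0.002, 0.0], [0.002, 1.0, -0.003], [-0.0, -0.003, -1.0]]
contact_force: [-1.0, -4.8, 10.9]
opening: 0.0116
```

Call:
carry_out:
  xyz:
    - [0, 2, 0]
    - [0, 3, 0]
    - [0, 4, 0]
    - [0, 4, 0]
  angular:
    - [0, 0, 0]
    - [0, 0, 0]
    - [0, 0, 0]
    - [0, 0, 0]
  grip: [8, 8, 8, 8]

```text
time: 6.5
position: [0.5384, 0.2547, 0.0746]
tool_rot: [[-1.0, 0.005, -0.001], [0.005, 1.0, -0.008], [0.001, -0.008, -1.0]]
contact_force: [-3.8, -13.4, 16.7]
opening: 0.012
```

Call:
carry_out:
  xyz:
    - [0, 2, 0]
    - [0, 4, 0]
    - [0, 4, 0]
    - [0, 4, 0]
  angular:
    - [0, 0, 0]
    - [0, 0, 0]
    - [0, 0, 0]
    - [0, 0, 0]
  grip: [8, 8, 8, 8]
  newtons: 40

```text
time: 6.9
position: [0.5384, 0.2547, 0.0745]
tool_rot: [[-1.0, 0.007, -0.003], [0.007, 1.0, -0.013], [0.003, -0.013, -1.0]]
contact_force: [-5.8, -20.4, 21.9]
opening: 0.0119
```

```bash
python3 - <<'E'
from h import *
c=viewer.read_camera('top');save(c,'t2')
cv2.imwrite('pics/t2c.png',cv2.resize(c['pixels'][225:300,80:245,::-1],None,fx=4.8,fy=4.8,interpolation=cv2.INTER_CUBIC))
c=viewer.read_camera('scene')
cv2.imwrite('pics/s2c.png',cv2.resize(c['pixels'][130:260,350:520,::-1],None,fx=4.4,fy=4.4,interpolation=cv2.INTER_CUBIC))
E
```

```text
(no output)
```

View pics/t2c.png

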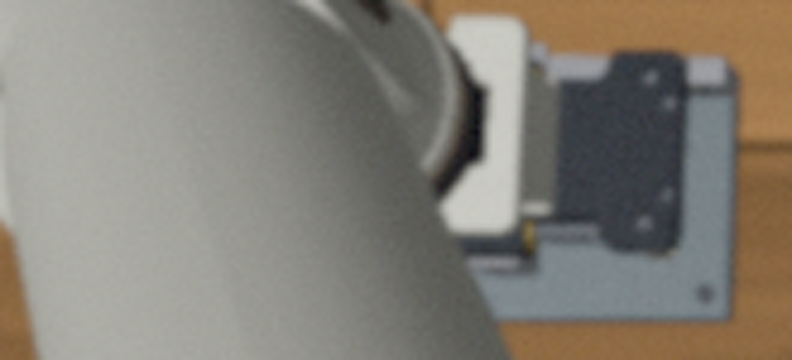

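View pics/s2c.png

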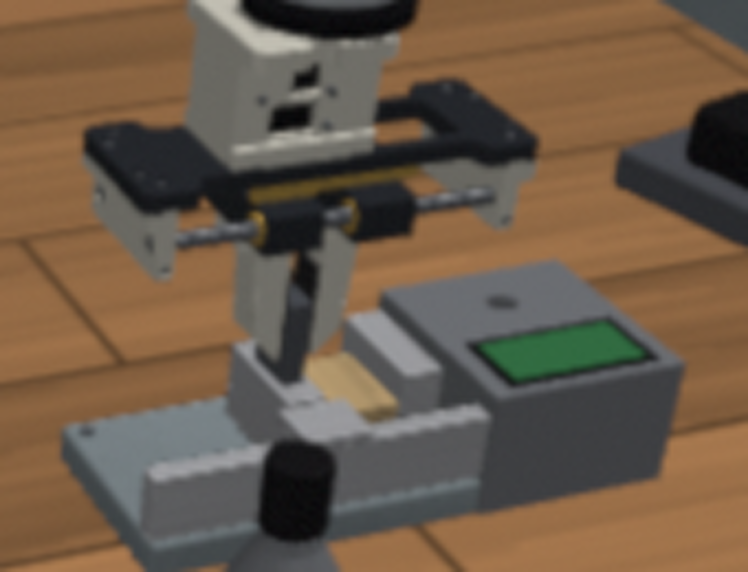

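Call:
carry_out:
  xyz:
    - [0, -3, 0]
    - [0, -7, 0]
    - [0, -7, 0]
    - [0, -7, 0]
    - [0, -7, 0]
    - [0, -7, 0]
    - [0, -7, -10]
    - [0, -7, -45]
    - [0, -7, -90]
    - [0, -7, -130]
    - [0, -7, -130]
  angular:
    - [0, 0, 0]
    - [0, 0, 0]
    - [0, 0, 0]
    - [0, 0, 0]
    - [0, 0, 0]
    - [0, 0, 0]
    - [0, 0, 0]
    - [0, 0, 0]
    - [0, 0, 0]
    - [0, 0, 0]
    - [0, 0, 0]
  grip: [8, 8, 30, 44, 44, 44, 44, 44, 44, 44, 44]

```text
time: 8.1
position: [0.5415, 0.2607, 0.2111]
tool_rot: [[-1.0, 0.0, 0.011], [0.0, 1.0, 0.005], [-0.011, 0.005, -1.0]]
contact_force: [0.6, 1.1, 0.5]
opening: 0.0443
```

```bash
python3 - <<'E'
from h import *
np.set_printoptions(precision=4,suppress=True)
s=arm.state();print(s['time'],s['position'],s['tool_rot'],s['joint_positions'],s['opening'],s['contact_force'])
c=wristcam(s,viewer.read_camera('wrist'));save(c,'w2')
cv2.imwrite('pics/w2c.png',cv2.resize(c['pixels'][150:300,190:390,::-1],None,fx=4,fy=4,interpolation=cv2.INTER_CUBIC))
E
```

```text
8.1 [0.5415 0.2607 0.2111] [[-0.9999  0.0004  0.0107]
 [ 0.0005  1.      0.0052]
 [-0.0107  0.0053 -0.9999]] [-0.2612  0.4046 -0.2993  1.7096  0.1365  1.0357  0.9643] 0.0442562021639748 [0.6072 1.0707 0.4725]
```

View pics/w2.png

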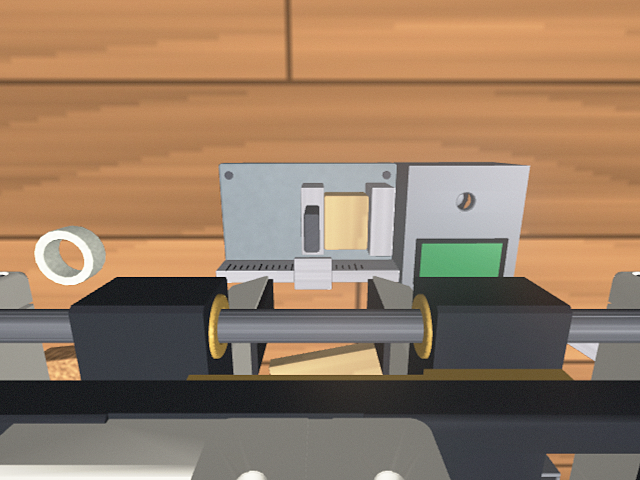

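View pics/w2c.png

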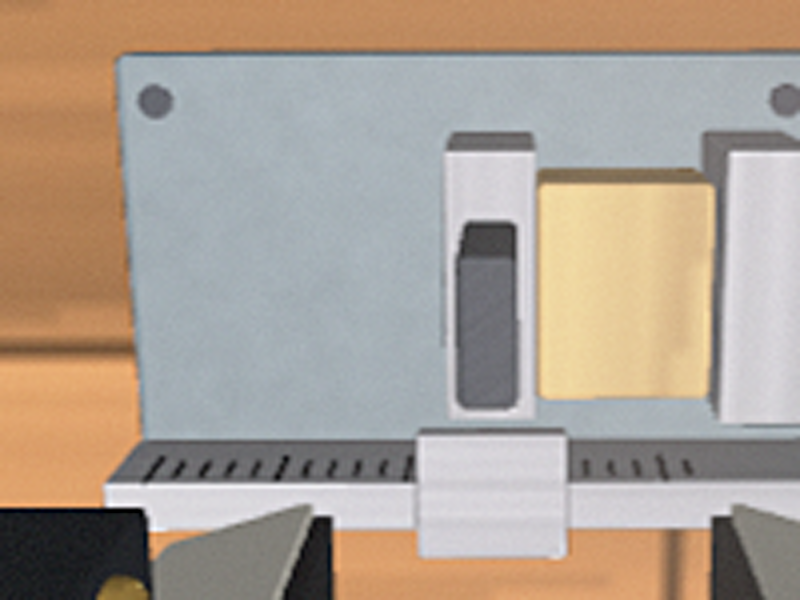

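```bash
python3 - <<'E'
from h import *
np.set_printoptions(precision=4,suppress=True)
s=arm.state();print(s['position'],s['tool_rot'],s['qd']);c=wristcam(s,viewer.read_camera('wrist'))
P=lambda u,v,z:ray_z(c,190+(u+.5)/4-.5,150+(v+.5)/4-.5,z)
for n,a in dict(j2=(534,150,.061),j3=(536,416,.061),f1=(729,152,.065),f2=(721,420,.065),m1=(541,184,.05),m2=(714,184,.05),m3=(541,397,.05),m4=(709,397,.05)).items(): print(n,P(*a))
E
```

```text
[0.54   0.2597 0.208 ] [[-1.      0.0005  0.0069]
 [ 0.0005  1.      0.0032]
 [-0.0069  0.0032 -1.    ]] [-0.0029  0.0519  0.0121  0.0643  0.0049 -0.0193 -0.0034]
j2 [0.5046 0.2628 0.061 ]
j3 [0.5627 0.2633 0.061 ]
f1 [0.5046 0.3031 0.065 ]
f2 [0.5625 0.3035 0.065 ]
m1 [0.5131 0.2645 0.05  ]
m2 [0.5132 0.3023 0.05  ]
m3 [0.5615 0.2646 0.05  ]
m4 [0.5616 0.3028 0.05  ]
```

Gap is about 40.2 mm with the block square, so the jaw is shut. Next is the rack.

Call:
carry_out:
  xyz:
    - [24, -434, -20]
    - [24, -434, -20]
    - [24, -434, -20]
    - [24, -434, -20]
    - [24, -434, -20]
    - [24, -434, -20]
    - [24, -434, -20]
    - [24, -434, -20]
    - [24, -434, -20]
    - [24, -434, -20]
    - [24, -434, -20]
    - [24, -434, -20]
    - [24, -434, -20]
    - [24, -434, -20]
  angular:
    - [0, 0, 0]
    - [0, 0, 0]
    - [0, 0, 0]
    - [0, 0, 0]
    - [0, 0, 0]
    - [0, 0, 0]
    - [0, 0, 0]
    - [0, 0, 0]
    - [0, 0, 0]
    - [0, 0, 0]
    - [0, 0, 0]
    - [0, 0, 0]
    - [0, 0, 0]
    - [0, 0, 0]
  grip: [40, 40, 40, 40, 40, 40, 40, 40, 40, 40, 40, 40, 40, 40]

```text
time: 9.6
position: [0.5137, -0.1743, 0.2234]
tool_rot: [[-1.0, -0.002, -0.0], [-0.002, 1.0, 0.001], [0.0, 0.001, -1.0]]
contact_force: [0.6, 0.6, 0.3]
opening: 0.0395
```

```bash
python3 - <<'E'
from h import *
np.set_printoptions(precision=4,suppress=True)
s=arm.state();print(s['time'],s['position'],s['tool_rot'],s['joint_positions'],s['opening'],s['contact_force'])
c=wristcam(s,viewer.read_camera('wrist'));save(c,'w3')
for k in ['stylus','stylus_tip']:
  for r in pinpoint(k,c)[:4]: print(k,r['p'],np.array(r['at']))
E
```

```text
9.6 [ 0.5137 -0.1743  0.2234] [[-1.     -0.0017 -0.0005]
 [-0.0017  1.      0.0005]
 [ 0.0005  0.0005 -1.    ]] [ 0.3669  0.2838 -0.1064  1.8348  0.0343  1.0253  1.8193] 0.039529908608352364 [0.6067 0.5638 0.2504]
stylus 0.82 [ 0.5151 -0.1686  0.0117]
stylus 0.71 [ 0.4463 -0.099   0.0005]
stylus 0.69 [ 0.5938 -0.1607  0.0031]
stylus_tip 0.73 [ 0.4418 -0.0996 -0.0008]
stylus_tip 0.59 [ 0.5025 -0.0865  0.0021]
stylus_tip 0.56 [ 0.5971 -0.16   -0.0017]
```

View pics/w3.png

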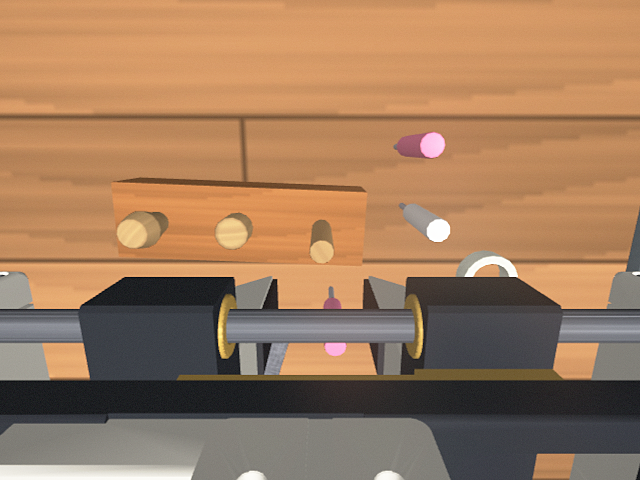

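```bash
python3 - <<'E'
from h import *
np.set_printoptions(precision=4,suppress=True)
i=cv2.imread('pics/w3.png')
cv2.imwrite('pics/w3c.png',cv2.resize(i[205:275,270:370],None,fx=7,fy=7,interpolation=cv2.INTER_CUBIC))
s=arm.state();c=wristcam(s,viewer.read_camera('wrist'))
print(ray_z(c,321,253,.135),s['position'])
print(ray_z(c,320.5,228,.055))
E
```

```text
[ 0.5178 -0.1744  0.135 ] [ 0.5137 -0.1751  0.2237]
[ 0.5169 -0.1746  0.055 ]
```

View pics/w3c.png

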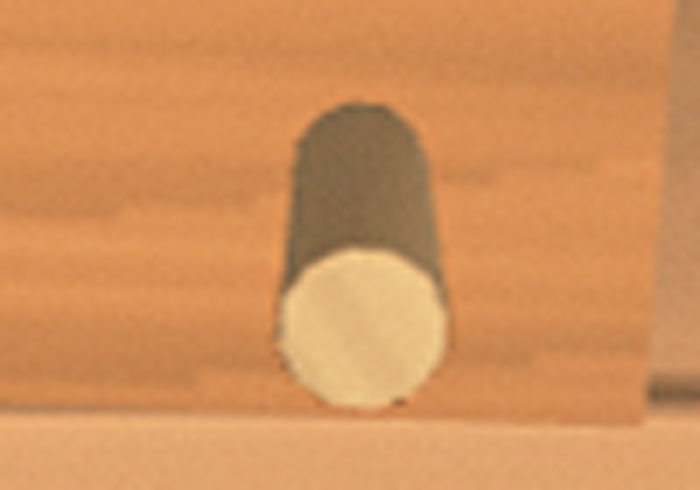

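Call:
carry_out:
  xyz:
    - [-3, 0, 40]
    - [-3, 0, 80]
    - [-3, 0, 115]
    - [-3, 0, 135]
    - [-3, 0, 135]
    - [-3, 0, 135]
    - [-3, 0, 135]
    - [-3, 0, 135]
    - [-3, 0, 135]
    - [-3, 0, 135]
    - [-3, 0, 135]
    - [-3, 0, 135]
  angular:
    - [0, 0, 0]
    - [0, 0, 0]
    - [0, 0, 0]
    - [0, 0, 0]
    - [0, 0, 0]
    - [0, 0, 0]
    - [0, 0, 0]
    - [0, 0, 0]
    - [0, 0, 0]
    - [0, 0, 0]
    - [0, 0, 0]
    - [0, 0, 0]
  grip: [40, 40, 40, 40, 40, 40, 30, 20, 12, 12, 12, 12]
  newtons: 30

```text
time: 11.0
position: [0.5173, -0.1757, 0.0897]
tool_rot: [[-1.0, 0.001, 0.002], [0.001, 1.0, -0.0], [-0.002, -0.0, -1.0]]
contact_force: [-1.1, 0.9, 6.4]
opening: 0.0173
```

Call:
carry_out:
  xyz:
    - [0, 0, 0]
    - [0, 0, -10]
    - [0, 0, -30]
    - [0, 0, -60]
    - [0, 0, -100]
    - [0, 0, -145]
    - [0, 0, -150]
    - [0, 0, -150]
    - [0, 0, -150]
  angular:
    - [0, 0, 0]
    - [0, 0, 0]
    - [0, 0, 0]
    - [0, 0, 0]
    - [0, 0, 0]
    - [0, 0, 0]
    - [0, 0, 0]
    - [0, 0, 0]
    - [0, 0, 0]
  grip: [12, 12, 12, 12, 12, 12, 12, 12, 12]

```text
time: 11.9
position: [0.5156, -0.1757, 0.2378]
tool_rot: [[-1.0, 0.001, -0.002], [0.001, 1.0, 0.0], [0.002, 0.0, -1.0]]
contact_force: [1.2, -0.3, -1.5]
opening: 0.0173
```

```bash
python3 - <<'E'
from h import *
np.set_printoptions(precision=4,suppress=True)
s=arm.state();print(s['time'],s['position'],s['tool_rot'],s['opening'],s['contact_force'])
c=viewer.read_camera('scene');save(c,'s3')
print(proj(c,s['position']))
for k in ['stylus_tip']:
  for r in pinpoint(k,c)[:4]: print(k,r['p'],np.array(r['at']))
cv2.imwrite('pics/s3c.png',cv2.resize(c['pixels'][100:300,90:290,::-1],None,fx=3,fy=3,interpolation=cv2.INTER_CUBIC))
c=wristcam(s,viewer.read_camera('wrist'));save(c,'w4')
E
```

```text
11.9 [ 0.5156 -0.1757  0.2378] [[-1.      0.0009 -0.0017]
 [ 0.0009  1.      0.0004]
 [ 0.0017  0.0004 -1.    ]] 0.017306894471967114 [ 1.201  -0.2678 -1.5113]
(np.float64(188.5698074759615), np.float64(159.1372125899426))
stylus_tip 0.88 [ 0.5164 -0.1779  0.1547]
stylus_tip 0.73 [ 0.5038 -0.0842  0.0051]
stylus_tip 0.65 [ 0.4448 -0.0972  0.0008]
stylus_tip 0.56 [ 0.5977 -0.1623  0.0002]
```

View pics/s3c.png

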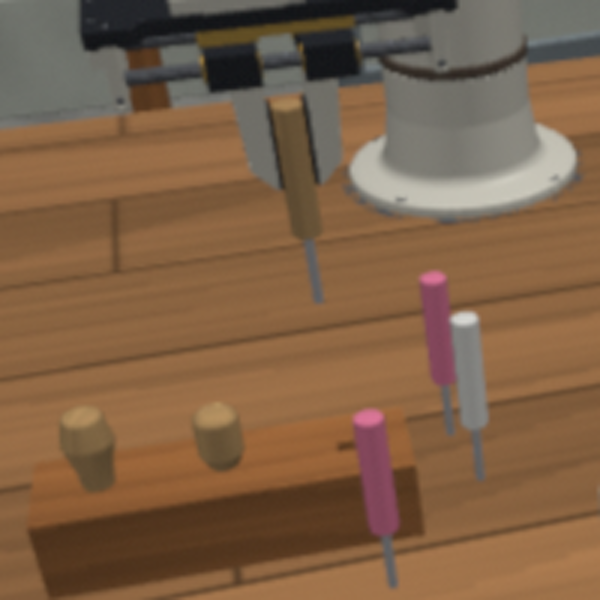

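View pics/w4.png

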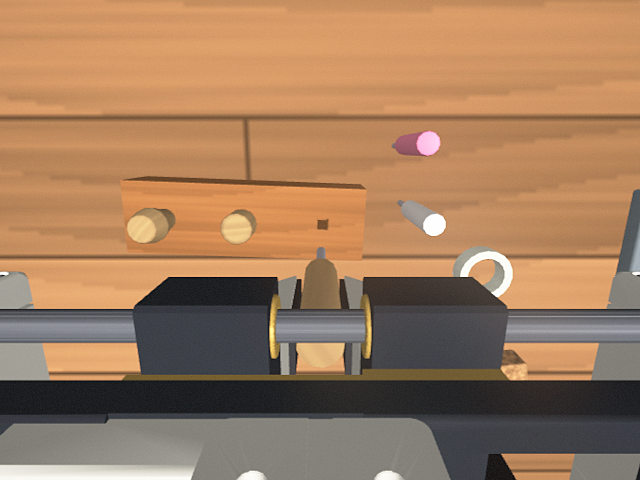

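```bash
python3 - <<'E'
from h import *
np.set_printoptions(precision=4,suppress=True)
i=cv2.imread('pics/w4.png')
cv2.imwrite('pics/w4c.png',cv2.resize(i[235:285,290:350],None,fx=10,fy=10,interpolation=cv2.INTER_CUBIC))
s=arm.state();c=wristcam(s,viewer.read_camera('wrist'))
print(s['position'],ray_z(c,320.3,249,.158))
c=viewer.read_camera('scene');R=np.array(c['orientation']);o=np.array(c['xyz'])
d=R@np.array([(195.8-c['cx'])/c['fx'],(200.2-c['cy'])/c['fy'],1]);t=(.5165-o[0])/d[0];print(o+t*d)
print(ray_z(c,195.8,200.2,.158))
E
```

```text
[ 0.5153 -0.1755  0.2369] [ 0.5135 -0.1752  0.158 ]
[ 0.5165 -0.1749  0.1584]
[ 0.5157 -0.1749  0.158 ]
```

View pics/w4c.png

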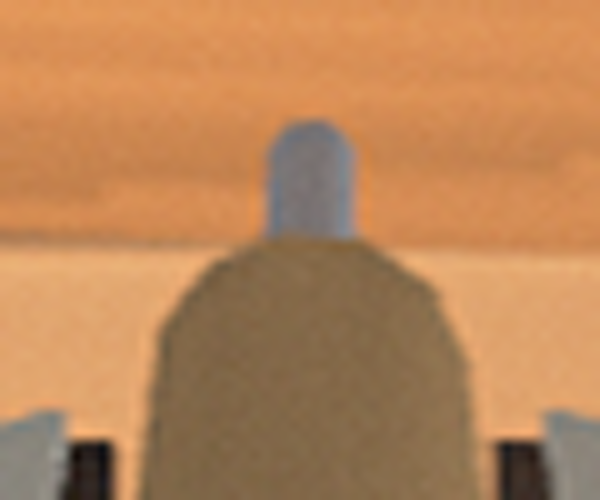

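Call:
carry_out:
  xyz:
    - [-4, 559, 0]
    - [-4, 559, 0]
    - [-4, 559, 0]
    - [-4, 559, 0]
    - [-4, 559, 0]
    - [-4, 559, 0]
    - [-4, 559, 0]
    - [-4, 559, 0]
    - [-4, 559, 0]
    - [-4, 559, 0]
    - [-4, 559, 0]
    - [-4, 559, 0]
    - [-4, 559, 0]
    - [-4, 559, 0]
    - [-4, 559, 0]
    - [-4, 559, 30]
    - [-4, 559, 55]
    - [-4, 559, 65]
    - [-4, 559, 65]
    - [-4, 559, 65]
  angular:
    - [0, 0, 0]
    - [0, 0, 0]
    - [0, 0, 0]
    - [0, 0, 0]
    - [0, 0, 0]
    - [0, 0, 0]
    - [0, 0, 0]
    - [0, 0, 0]
    - [0, 0, 0]
    - [0, 0, 0]
    - [0, 0, 0]
    - [0, 0, 0]
    - [0, 0, 0]
    - [0, 0, 0]
    - [0, 0, 0]
    - [0, 0, 0]
    - [0, 0, 0]
    - [0, 0, 0]
    - [0, 0, 0]
    - [0, 0, 0]
  grip: [12, 12, 12, 12, 12, 12, 12, 12, 12, 12, 12, 12, 12, 12, 12, 12, 12, 12, 12, 12]

```text
time: 14.15
position: [0.5218, 0.3828, 0.1747]
tool_rot: [[-1.0, 0.002, 0.001], [0.002, 1.0, 0.001], [-0.001, 0.001, -1.0]]
contact_force: [-0.4, -0.0, 0.5]
opening: 0.0177
```

```bash
python3 - <<'E'
from h import *
np.set_printoptions(precision=4,suppress=True)
s=arm.state();print(s['time'],s['position'],s['tool_rot'],s['opening'],s['contact_force'])
c=viewer.read_camera('scene');save(c,'s5')
cv2.imwrite('pics/s5c.png',cv2.resize(c['pixels'][110:250,390:530,::-1],None,fx=4.2,fy=4.2,interpolation=cv2.INTER_CUBIC))
s=arm.state();print(s['position']);c=wristcam(s,viewer.read_camera('wrist'));save(c,'w5')
cv2.imwrite('pics/w5c.png',cv2.resize(c['pixels'][190:300,260:400,::-1],None,fx=5,fy=5,interpolation=cv2.INTER_CUBIC))
E
```

```text
14.15 [0.5218 0.3828 0.1747] [[-1.      0.0019  0.001 ]
 [ 0.0019  1.      0.0005]
 [-0.001   0.0005 -1.    ]] 0.01774394625575828 [-0.3608 -0.0201  0.4863]
[0.522  0.3833 0.1753]
```

View pics/s5c.png

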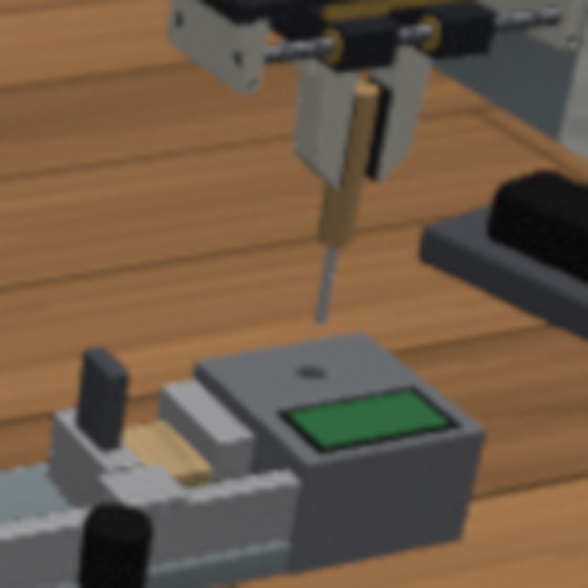

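View pics/w5c.png

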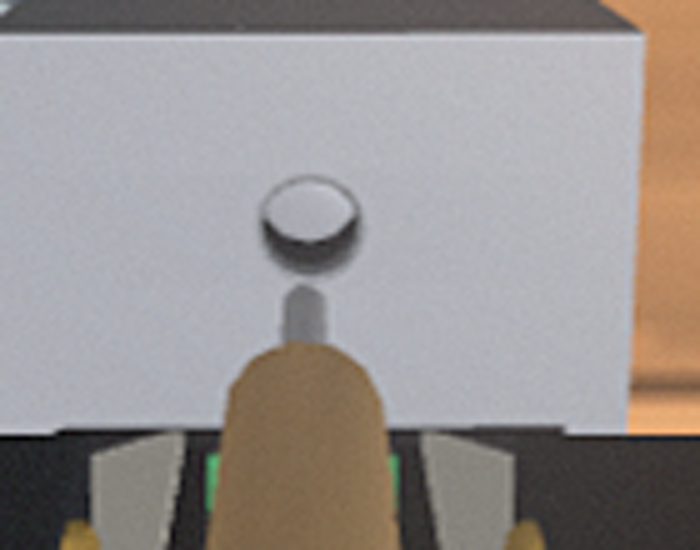

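```bash
python3 - <<'E'
from h import *
np.set_printoptions(precision=4,suppress=True)
s=arm.state();c=wristcam(s,viewer.read_camera('wrist'));z=s['position'][2]
P=lambda u,v,z:ray_z(c,260+(u+.5)/5-.5,190+(v+.5)/5-.5,z)
print(s['position'])
print('hole T B L R',P(310,176,.065),P(310,274,.065),P(261,224,.065),P(361,224,.065))
zt=z-.0795
print('tip far edge, L, R',P(304,286,zt),P(281,305,zt),P(326,305,zt))
c=viewer.read_camera('scene')
S=lambda u,v,z:ray_z(c,390+(u+.5)/4.2-.5,110+(v+.5)/4.2-.5,z)
print('scene hole',S(312,373,.065),'tip',S(320,323,zt))
E
```

```text
[0.5219 0.3836 0.1754]
hole T B L R [0.5104 0.3851 0.065 ] [0.5257 0.385  0.065 ] [0.5178 0.3776 0.065 ] [0.5178 0.3928 0.065 ]
tip far edge, L, R [0.5192 0.384  0.0959] [0.5219 0.3809 0.0959] [0.5219 0.387  0.0959]
scene hole [0.5219 0.384  0.065 ] tip [0.5252 0.3811 0.0959]
```

Call:
carry_out:
  xyz:
    - [3.5, 1.5, 0]
    - [3.5, 1.5, 10]
    - [3.5, 1.5, 22]
    - [3.5, 1.5, 26]
    - [3.5, 1.5, 26]
    - [3.5, 1.5, 26]
  angular:
    - [0, 0, 0]
    - [0, 0, 0]
    - [0, 0, 0]
    - [0, 0, 0]
    - [0, 0, 0]
    - [0, 0, 0]
  grip: [12, 12, 12, 12, 12, 12]

```text
time: 14.95
position: [0.5174, 0.3846, 0.1473]
tool_rot: [[-1.0, 0.001, -0.001], [0.001, 1.0, -0.0], [0.001, -0.0, -1.0]]
contact_force: [0.1, 1.1, -0.7]
opening: 0.0178
```

```bash
python3 - <<'E'
from h import *
np.set_printoptions(precision=4,suppress=True)
c=viewer.read_camera('scene');save(c,'s6')
cv2.imwrite('pics/s6c.png',cv2.resize(c['pixels'][150:220,430:500,::-1],None,fx=8,fy=8,interpolation=cv2.INTER_CUBIC))
s=arm.state();print(s['position']);c=wristcam(s,viewer.read_camera('wrist'));save(c,'w6')
cv2.imwrite('pics/w6c.png',cv2.resize(c['pixels'][190:300,260:400,::-1],None,fx=5,fy=5,interpolation=cv2.INTER_CUBIC))
E
```

```text
[0.5176 0.3848 0.1477]
```

View pics/s6c.png

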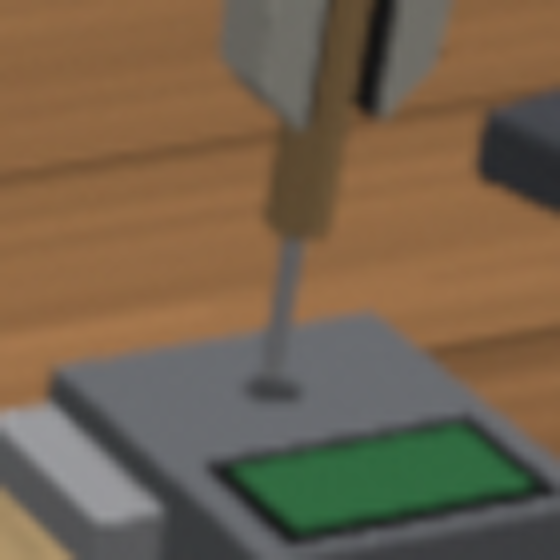

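View pics/w6c.png

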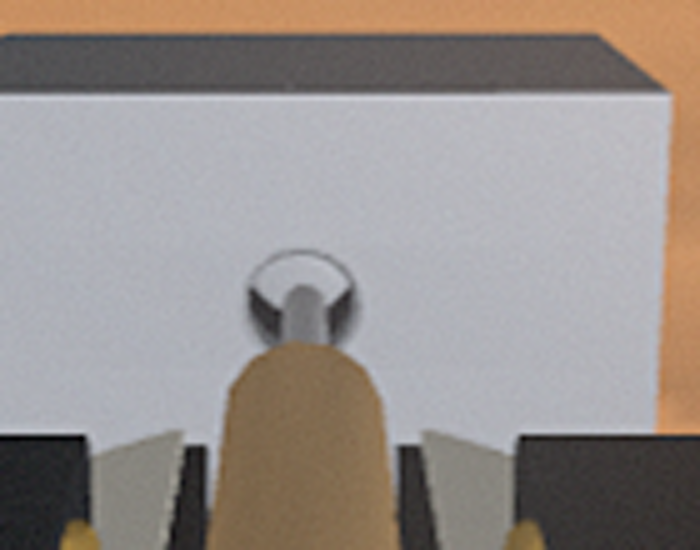

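Call:
carry_out:
  xyz:
    - [0, 0, 6]
    - [0, 0, 12]
    - [0, 0, 18]
    - [0, 0, 23]
    - [0, 0, 26]
    - [0, 0, 26]
  angular:
    - [0, 0, 0]
    - [0, 0, 0]
    - [0, 0, 0]
    - [0, 0, 0]
    - [0, 0, 0]
    - [0, 0, 0]
  grip: [12, 12, 12, 12, 12, 12]

```text
time: 15.65
position: [0.5171, 0.3844, 0.1209]
tool_rot: [[-1.0, 0.001, -0.001], [0.001, 1.0, -0.001], [0.001, -0.001, -1.0]]
contact_force: [0.6, 0.2, -0.8]
opening: 0.0174
```

Call:
carry_out:
  xyz:
    - [0, 0, 2]
    - [0, 0, 4]
    - [0, 0, 6]
    - [0, 0, 8]
    - [0, 0, 8]
  angular:
    - [0, 0, 0]
    - [0, 0, 0]
    - [0, 0, 0]
    - [0, 0, 0]
    - [0, 0, 0]
  grip: [12, 12, 12, 12, 12]

```text
time: 16.15
position: [0.5178, 0.385, 0.114]
tool_rot: [[-1.0, 0.001, 0.001], [0.001, 1.0, 0.001], [-0.001, 0.001, -1.0]]
contact_force: [-1.1, -1.1, 3.8]
opening: 0.0176
```

Call:
carry_out:
  xyz:
    - [0, 0, 1]
    - [0, 0, 2]
    - [0, 0, 3]
    - [0, 0, 3]
    - [0, 0, 3]
  angular:
    - [0, 0, 0]
    - [0, 0, 0]
    - [0, 0, 0]
    - [0, 0, 0]
    - [0, 0, 0]
  grip: [12, 12, 12, 12, 12]
  newtons: 45

```text
time: 16.65
position: [0.5182, 0.3853, 0.1132]
tool_rot: [[-1.0, 0.001, 0.002], [0.001, 1.0, 0.001], [-0.002, 0.001, -1.0]]
contact_force: [-1.9, -2.2, 14.5]
opening: 0.0176
```

Call:
carry_out:
  xyz:
    - [0, 0, 1]
    - [0, 0, 1]
    - [0, 0, 1]
    - [0, 0, 1]
    - [0, 0, 1]
    - [0, 0, 1]
    - [0, 0, 1]
    - [0, 0, 1]
  angular:
    - [0, 0, 0]
    - [0, 0, 0]
    - [0, 0, 0]
    - [0, 0, 0]
    - [0, 0, 0]
    - [0, 0, 0]
    - [0, 0, 0]
    - [0, 0, 0]
  grip: [12, 12, 12, 12, 12, 12, 12, 12]

```text
time: 17.45
position: [0.5183, 0.3855, 0.113]
tool_rot: [[-1.0, 0.001, 0.003], [0.001, 1.0, 0.001], [-0.003, 0.001, -1.0]]
contact_force: [-2.6, -3.9, 19.3]
opening: 0.0173
```

```bash
python3 - <<'E'
from h import *
c=viewer.read_camera('scene');save(c,'s7')
cv2.imwrite('pics/s7c.png',cv2.resize(c['pixels'][110:260,350:510,::-1],None,fx=4.5,fy=4,interpolation=cv2.INTER_CUBIC))
s=arm.state();print(s['time'],s['position'],s['contact_force'],s['opening']);c=wristcam(s,viewer.read_camera('wrist'));save(c,'w7')
E
```

```text
17.5 [0.51832537 0.38543067 0.11303254] [-3.68738601 -3.7695131  19.35486958] 0.017012786729527114
```

View pics/s7c.png

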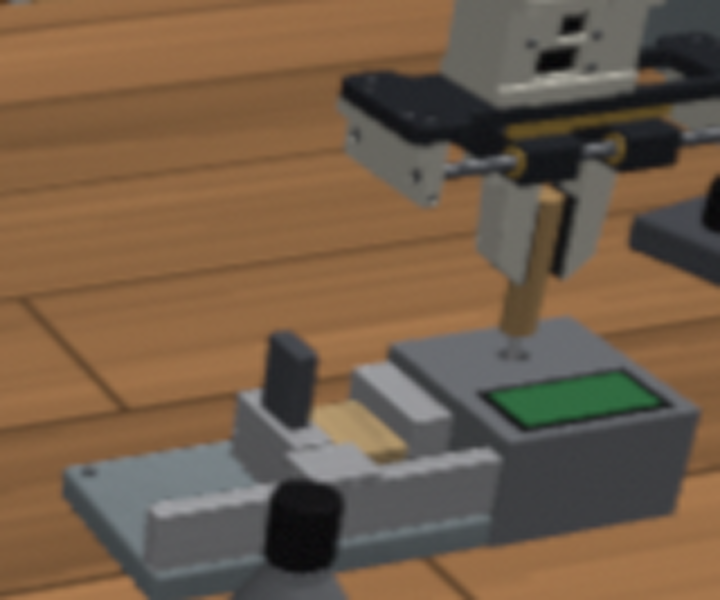

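View pics/w7.png

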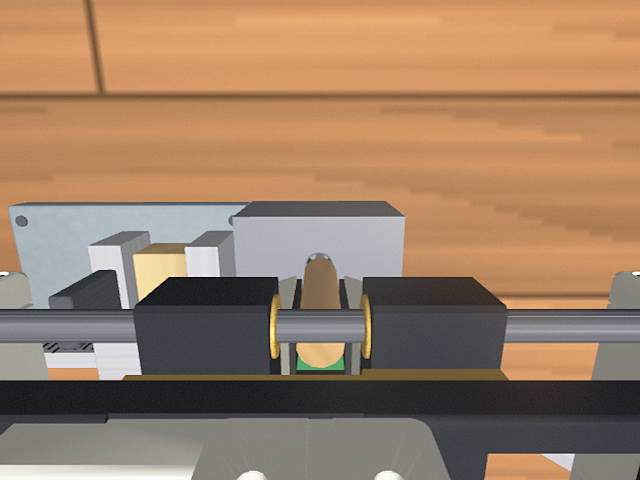

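View pics/s7.png

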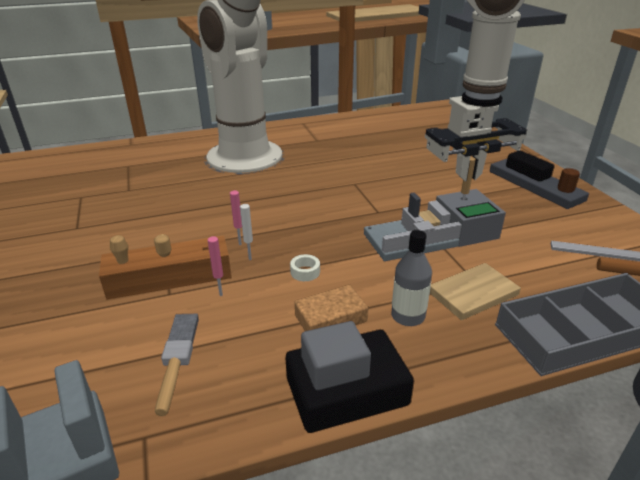

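The pin is through the hole at scene pixel (465,195). Force rises with almost no travel, so the button is at its stop. The jaw is shut on the block and everything else is in place.

```bash
python3 -c "
from h import *
print(arm.job_done())"
```

```text
the job is handed in; nothing more can be done
None
```

The gauge is zeroed on the master block, and the stylus is in the gripper holding the button down. I handed the job in at about 17.5 s.

- **Jaw:** I gripped the finger tab and slid the jaw until it stopped, pressing at about 20 N, then released it. The wrist picture afterwards gave a gap of about 40.2 mm with the block square between both jaws. It still looked shut in the last pictures.
- **Stylus:** I took the bare-wood stylus from the rack, not the pink or white look-alikes, and put its pin through the hole.
- **Button:** The push force rose from 4 to 19 N while the tool moved only about 1 mm. The tip works out at about 0.0335 m above the bench; fully down is 0.034 m. So I take the button to be at its stop, though I could not see it directly.
- **Fingers and other things:** The fingertips are about 48 mm above the readout box. The rack's other tools, the look-alikes and the bystanders look unmoved in the final scene picture.

The wrist and scene cameras disagreed by about 3 mm on where the tip was relative to the hole. I aimed between the two, and a close look just above the hole showed it lined up before I went in.

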